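# Load sample bottles and slide their tray over the sill of a covered bay

### The job

Open the hinged cover of the sample bay and, with the tray still on the bench, stand every capped sample bottle upright in a pocket of the tray. Then lift the tray's leading edge (the end with the handle), rest it on the bay's raised sill with the rear edge still on the bench, let go, and push the tray on over the sill until it lies flat inside the bay; never pick the whole tray up. Finally lower the cover gently onto its stop; leave the other glassware and bottles where they are.

Things in the scene. Friction and masses are not known exactly. Their poses are not given: they have to be found in the camera images.
- bay: fixed covered sample bay of white and grey metal. Origin: at bench level in the middle of the tray lane; x points from the robot's side to the cover's hinge, y along the lane, the way the tray goes in, z up. Two near posts at x -105, y -108 and 124 mm, 95 mm tall; at the far end (y 138 to 198 mm) a control box 75 mm tall
- bay_sill (a point): middle of the top of the raised sill across the bay's entry, bay frame x 0, y -107, z 16 mm: an aluminium bar 16 mm tall and 16 mm wide (y -115 to -99 mm), square front face, running along the bay's x
- bay_deck (a point): point on the deck behind the sill, bay x 0, y 0, z 8 mm. The deck is flat, 8 mm above the bench, from the sill (y -99 mm) to an end stop at y 125 mm. Side rails 18 mm above the deck, inner faces at x -83.5 and 83.5 mm from y -40 mm on, entry flared from y -67 mm: 8 mm play either side of the tray
- bay_hinge (a point): middle of the cover's hinge axis: bay frame x 150, y 8, z 98 mm; the axis runs along the bay's y
- cover (a joint): angle of the hinged clear cover with blue edging, rad: 0 = shut, level on its stop; grows as its near edge rises; 1.45 = fully open, leaning just short of upright. Stiff hinge: stays by itself above about 1 rad, falls shut if let go lower. Shut, it is 96 mm above the bench: too low for loaded bottles to cross the sill, just clearing them once inside. About 3 N at the bar opens it
- cover_bar (a point): middle of the bar of the steel bow handle that stands on the cover's top near its free edge: round bar 12 mm thick, 90 mm long along the bay's y, 230 mm from the hinge axis measured along the cover and 50 mm above it (44 mm free below the bar). The cover goes on 25 mm past the bar. The bar turns in a grip from above as the cover swings
- tray: loose grey tray 151 x 151 mm, walls 36 mm tall, 5 mm thick, floor 4 mm thick, 0.4 kg; two dividers 24 mm tall make four pockets 68 x 68 mm centred at x and y = -36.5 or +36.5 mm. Origin: centre of its underside; y points to its leading edge, the end with the bow handle, z up. As its middle passes the sill it tips forward and its rear edge rises about 20 mm; holding that edge down jams it
- tray_handle (a point): middle of the grip of the tray's steel bow handle: a round bar 12 mm thick along the tray's x, 84 mm long, held 39 mm clear of the leading wall by a 10 mm arm at each end; this point is at tray x 0, y 120.5, z 44 mm. It turns in the grip as the tray tips
- tray_lead (a point): middle of the tray's bottom leading edge, tray y = +75.5 mm, z 0
- tray_trail (a point): middle of the tray's bottom rear edge, tray y = -75.5 mm, z 0
- bottle1: one of up to four alike sample bottles (2 to 4 are present): opaque off-white round body 56 mm diameter up to 42 mm height with a paper band, white screw cap 40 mm diameter from 50 to 80 mm height (grip it by the cap), about 100 g. Origin: centre of its underside, z up along its axis; its bearing about z means nothing
- bottle2: one of up to four alike sample bottles (2 to 4 are present): opaque off-white round body 56 mm diameter up to 42 mm height with a paper band, white screw cap 40 mm diameter from 50 to 80 mm height (grip it by the cap), about 100 g. Origin: centre of its underside, z up along its axis; its bearing about z means nothing
- bottle3: one of up to four alike sample bottles (2 to 4 are present): opaque off-white round body 56 mm diameter up to 42 mm height with a paper band, white screw cap 40 mm diameter from 50 to 80 mm height (grip it by the cap), about 100 g. Origin: centre of its underside, z up along its axis; its bearing about z means nothing
- bottle4: one of up to four alike sample bottles (2 to 4 are present): opaque off-white round body 56 mm diameter up to 42 mm height with a paper band, white screw cap 40 mm diameter from 50 to 80 mm height (grip it by the cap), about 100 g. Origin: centre of its underside, z up along its axis; its bearing about z means nothing
- beaker: bystander, leave alone: a clear open glass beaker 60 mm wide and 70 mm tall, standing among the sample bottles. Origin: centre of its underside
- amber: bystander, leave alone: a brown glass reagent bottle 72 mm wide, 115 mm tall. Origin: centre of its underside
- flask: bystander, leave alone: a conical glass flask 84 mm wide, 90 mm tall. Origin: centre of its underside
- flask_b: bystander, leave alone: a conical glass flask 72 mm wide, 100 mm tall. Origin: centre of its underside
- wash: bystander, leave alone: a white plastic wash bottle 68 mm wide, 160 mm tall. Origin: centre of its underside
- mortar: bystander, leave alone: a white ceramic bowl 100 mm wide, 55 mm tall. Origin: centre of its underside

How it is judged (in metres and radians):
On the way, in this order (a step that is already met when the one before it is completed fails the run):
1. the cover is open (over 1.2 rad) and every bottle present stands in the tray, let go, while the tray is flat on the bench in front of the sill (value of joint cover above 1.2 rad and x of bottle1 in the frame of tray between -0.0725 and 0.0725 m and y of bottle1 in the frame of tray between -0.0725 and 0.0725 m and z of bottle1 in the frame of tray between -0.003 and 0.01 m and angle between the z axis of each of bottle1, bottle2, bottle3, bottle4 and the z axis of tray, either way round below 0.2 rad and x of bottle2 in the frame of tray between -0.0725 and 0.0725 m and y of bottle2 in the frame of tray between -0.0725 and 0.0725 m and z of bottle2 in the frame of tray between -0.003 and 0.01 m and x of bottle3 in the frame of tray between -0.0725 and 0.0725 m and y of bottle3 in the frame of tray between -0.0725 and 0.0725 m and z of bottle3 in the frame of tray between -0.003 and 0.01 m and x of bottle4 in the frame of tray between -0.0725 and 0.0725 m and y of bottle4 in the frame of tray between -0.0725 and 0.0725 m and z of bottle4 in the frame of tray between -0.003 and 0.01 m and contact force between the fingers and bottle1 below 0.3 N and contact force between the fingers and bottle2 below 0.3 N and contact force between the fingers and bottle3 below 0.3 N and contact force between the fingers and bottle4 below 0.3 N and height (world z) of each of tray_lead, tray_trail below 0.005 m and y of tray_lead in the frame of bay below -0.11 m), for 0.2 s.
2. the tray's leading edge rests on the sill, its rear edge still on the bench, and the tray is let go (height (world z) of tray_lead between 0.012 and 0.035 m and height (world z) of tray_trail below 0.006 m and y of tray_lead in the frame of bay above -0.115 m and contact force between the fingers and tray below 0.3 N), for 0.2 s.
3. the tray lies flat inside the bay, its rear edge behind the sill (y of tray_trail in the frame of bay between -0.1 and -0.07 m and x of tray in the frame of bay between -0.015 and 0.015 m and height (world z) of each of tray_trail, tray_lead below 0.0115 m and angle between tray's own z axis and vertical below 0.05 rad), for 0.2 s.
4. the cover is shut on its stop (value of joint cover below 0.03 rad), for 0.2 s.
At the end, for the whole second after the job is handed in: every bottle present stands in the tray (within 0.2 rad of upright, foot within 10 mm of its bottom); the tray is at rest, flat on the deck with its rear edge behind the sill (edges under 11.5 mm high, within 15 mm of the lane's middle); the cover is shut (under 0.03 rad) (all of step 3 and x of bottle1 in the frame of tray between -0.0725 and 0.0725 m and y of bottle1 in the frame of tray between -0.0725 and 0.0725 m and z of bottle1 in the frame of tray between -0.003 and 0.01 m and angle between the z axis of each of bottle1, bottle2, bottle3, bottle4 and the z axis of tray, either way round below 0.2 rad and x of bottle2 in the frame of tray between -0.0725 and 0.0725 m and y of bottle2 in the frame of tray between -0.0725 and 0.0725 m and z of bottle2 in the frame of tray between -0.003 and 0.01 m and x of bottle3 in the frame of tray between -0.0725 and 0.0725 m and y of bottle3 in the frame of tray between -0.0725 and 0.0725 m and z of bottle3 in the frame of tray between -0.003 and 0.01 m and x of bottle4 in the frame of tray between -0.0725 and 0.0725 m and y of bottle4 in the frame of tray between -0.0725 and 0.0725 m and z of bottle4 in the frame of tray between -0.003 and 0.01 m and value of joint cover below 0.03 rad and linear speed of tray below 0.02 m/s); the robot touches nothing.
It fails at once if the whole tray picked up (its rear edge more than 60 mm above the bench) (height (world z) of tray_trail above 0.06 m).
It fails at once if the cover slammed: it lands on its stop faster than 0.8 rad/s (value of joint cover below 0.15 rad and velocity of joint cover below -0.8 rad/s).
It fails at once if another vessel pushed more than 4 cm or knocked over (distance of any of beaker, amber, flask, flask_b, wash, mortar from where it was at the start of the episode above 0.04 m or angle between any of beaker, amber, flask, flask_b, wash, mortar's own z axis and vertical above 0.5 rad).
Of bottle1, bottle2, bottle3, bottle4 only 2 to 4 are there at a start; the rules pass over those that are not, and their reading is None.
At some moment in a run one of bottle1, bottle2, bottle3, bottle4 may be knocked a few centimetres aside while the robot is not near it.
It also fails if it takes over 210 s, if anything falls off the work surface, if the arm or the gripper's body presses on something with over 40 N, if the wrist force passes 120 N, or if a joint passes its speed limit or range.

### The arm

A 7-joint arm with a two-finger parallel gripper is mounted at the origin on the work surface. World frame = base frame: x ahead of the robot, y to its left, z up, the work surface at z = 0. Lengths are in mm, angles in rad, forces in N, time in s.
With the tool pointing down it reaches from about 425 to 950 mm from the base axis. Payload 4.7 kg.
Tool frame: the origin (TCP) lies between the finger pads; the fingertips stand 19 mm ahead of it and the grasp point (between the pads) is the TCP (bot.tip_extent is the distance from the TCP to the fingertips, in mm); x points along the fingers, y is the direction in which the jaws open and shut, and the axes are right-handed (so a half turn about x gives the same grasp; the last joint's range is limited). The gripper opens to 87 mm and grips with 3 to 60 N. Pads are 19 mm wide; open, the fingers measure 117 mm over their backs; the gripper's body (75 mm by 190 mm) begins 51 mm behind the grasp point.
Start: joints at [1.136, 0.469, -0.049, 1.532, 0.024, 1.141, -0.082], TCP at [266.505, -620.179, 241.573] pointing down, gripper open.
Joint ranges: [-2.59, 2.59], [-0.33, 1.99], [-1.39, 1.29], [0.1, 2.45], [-1.04, 4.18], [0.21, 1.99], [-2.66, 2.66]. Speed limits (rad/s): [2.57, 2.57, 3.14, 3.14, 3.14, 3.14, 3.14].

### API

Orientations are given as a unit quaternion [x, y, z, w].
In Python, from cell import bot, fingers, eyes, monitor gives the robot as it stands. Calls block until the motion is done:
- bot.goto(position, orientation): joint-space move of the TCP to a pose.
- bot.movel(position, rotation=None, v=150, f_stop=None): straight line of the TCP; rotation=None keeps the orientation; v is the mean speed in mm/s. With f_stop (N) it stops when the force on the tool has changed by that much, and returns True; else False.
- bot.set_joints(angles): joint-space move.
- fingers.gripper_open() and fingers.grab(f_grip=None): open the fingers fully, or close them until they stop; f_grip is the grip in N (None keeps the last).
- bot.sleep(seconds).
- bot.inverse_kinematics(position, orientation): joint angles nearest the present ones, or None.
- eyes.grab_frame(name): name is "side" or "top" or "wrist"; returns a dict with "color" (400x640x3 uint8, blue, green, red), "fx", "fy", "cx", "cy" (pixels), "origin" and "orientation" of the camera in the world. Camera axes: x right, y down, z forward; pixel columns grow to the right and rows downward; lengths in mm; the calibration is good to about 2 mm. A picture is of the moment at which its call begins. There is no depth.
A pose or a line that the arm cannot do raises bot.IKError and nothing moves.
- bot.sign_off(): hands the job in, once; it reports no verdict.
Readings, each from a call of its own:
- monitor.get_time_s(): time.
- monitor.get_q(): joint angles.
- monitor.get_qd(): joint speeds.
- monitor.get_joint_efforts(): joint torques, N m.
- monitor.get_ee_pos(): TCP position.
- monitor.get_tcp_rot(): TCP orientation.
- monitor.get_force(): force on the tool from outside, world axes, zero at the start.
- monitor.get_wrist_torque(): the same for the moment, N m.
- monitor.get_grip_width(): finger opening in mm.
Only numpy, scipy, OpenCV 4.12 (cv2) and the standard library are available. Lean on these libraries where they do the work, as an engineer would, in place of code of your own. Each camera call takes 0.05 s, during which the arm holds its last target.

## Working session

There is one attempt and no reset: what is moved stays moved. The work goes in short steps, each a Python script; the robot and the scene stay as the last script left them, time stands still between calls to the robot, and variables do not carry over. Pictures are saved under pics/ and viewed, and the job is handed in when it is done.

```bash
ls; mkdir -p pics
python3 - <<'E'
from cell import bot, fingers, eyes, monitor
import cv2
for n in ("side","top","wrist"):
    f=eyes.grab_frame(n); cv2.imwrite(f"pics/a_{n}.png",f["color"])
    print(n,f["fx"],f["fy"],f["cx"],f["cy"],f["origin"],f["orientation"])
print(monitor.get_time_s(),monitor.get_tcp_rot(),monitor.get_ee_pos(),bot.tip_extent,monitor.get_grip_width())
E
```

```text
pics
side 463.0099926289188 463.0099926289188 327.80432194040173 196.8277837616832 [ -75.77796302 1153.60336844  952.64601104] [-0.2550822   0.84194986 -0.45672372  0.13212471]
top 384.05174291496473 384.05174291496473 322.4706717091599 207.5886509235707 [ 410.0451757    56.54976629 1330.98522943] [ 0.71250016 -0.6977987   0.05267835 -0.05143435]
wrist 324.0664465092824 324.0664465092824 323.91951250516075 200.17641740837092 [ 328.57776738 -592.98931316  383.34365555] [ 0.82843103 -0.54550068 -0.07054083  0.10561738]
0.15 [-0.69247356 -0.14300203  0.69272397 -0.14200105] [ 266.31252523 -619.8008608   240.75110858] 19.0 86.6737895017603
```

View pics/a_top.png

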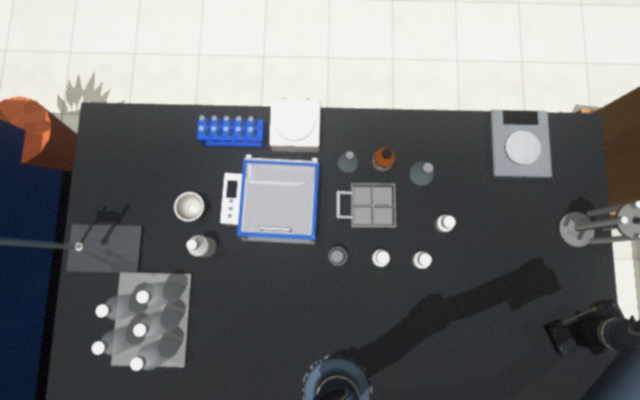

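View pics/a_side.png

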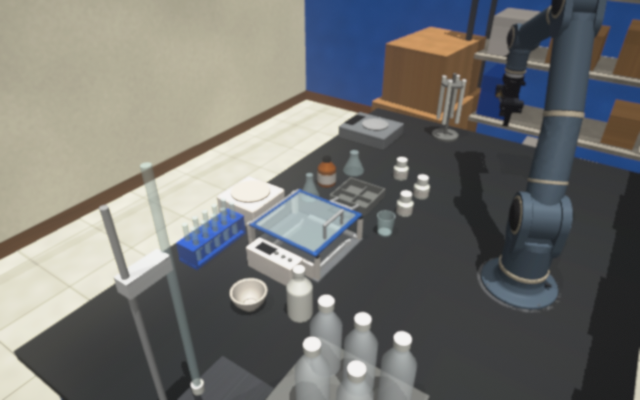

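View pics/a_wrist.png

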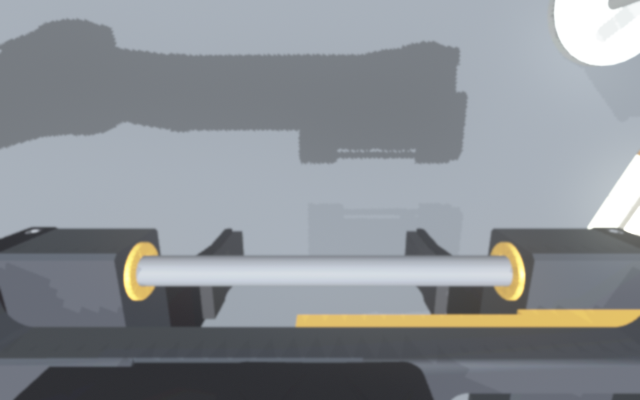

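Top view: bay around (280,200), tray at (372,205) with its handle toward the bay, three bottles at (381,257), (422,260) and (446,223), and the beaker at (338,257). I'll enlarge the work zone next.

```bash
cat > h.py <<'E'
from cell import bot, fingers, eyes, monitor
import numpy as np, cv2
from scipy.spatial.transform import Rotation as R
def grab(n): return eyes.grab_frame(n)
def ray(f,u,v):
    d=R.from_quat(f["orientation"]).apply([(u-f["cx"])/f["fx"],(v-f["cy"])/f["fy"],1.0])
    return np.array(f["origin"]),d
def onz(f,u,v,z):
    o,d=ray(f,u,v); return o+d*(z-o[2])/d[2]
def proj(f,p):
    c=R.from_quat(f["orientation"]).inv().apply(np.array(p,float)-f["origin"])
    return np.array([f["fx"]*c[0]/c[2]+f["cx"],f["fy"]*c[1]/c[2]+f["cy"]])
def tri(fa,pa,fb,pb):
    oa,da=ray(fa,*pa); ob,db=ray(fb,*pb)
    A=np.stack([da,-db],1); s=np.linalg.lstsq(A,ob-oa,rcond=None)[0]
    a=oa+da*s[0]; b=ob+db*s[1]; return (a+b)/2,np.linalg.norm(a-b)
def down(th,pitch=0):
    """tool x down, jaw (tool y) along world heading th"""
    y=np.array([np.cos(th),np.sin(th),0]); x=np.array([0,0,-1.]); z=np.cross(x,y)
    return R.from_matrix(np.stack([x,y,z],1)).as_quat()
def crop(f,x0,y0,x1,y1,k,name):
    im=cv2.resize(f["color"][y0:y1,x0:x1],None,fx=k,fy=k,interpolation=cv2.INTER_CUBIC); cv2.imwrite("pics/"+name,im)
E
python3 - <<'E'
from h import *
f=grab("top"); np.save("top0.npy",f,allow_pickle=True)
crop(f,210,130,470,280,3,"b_top.png")
f=grab("side"); np.save("side0.npy",f,allow_pickle=True)
crop(f,220,130,450,290,3.4,"b_side.png")
E
```

```text
(no output)
```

View pics/b_top.png

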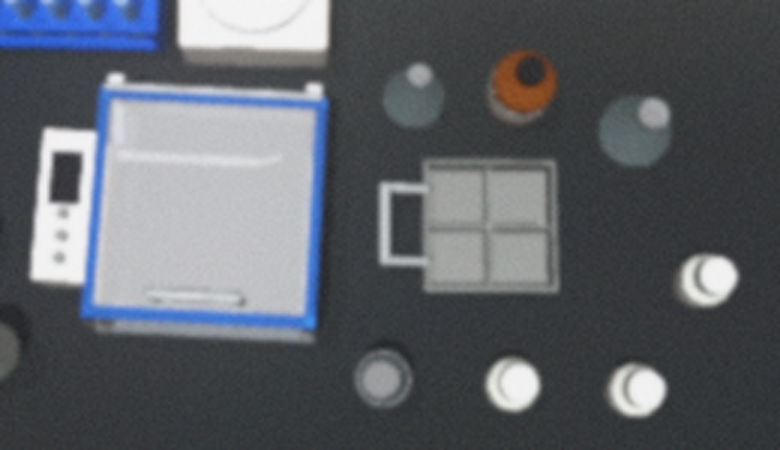

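View pics/b_side.png

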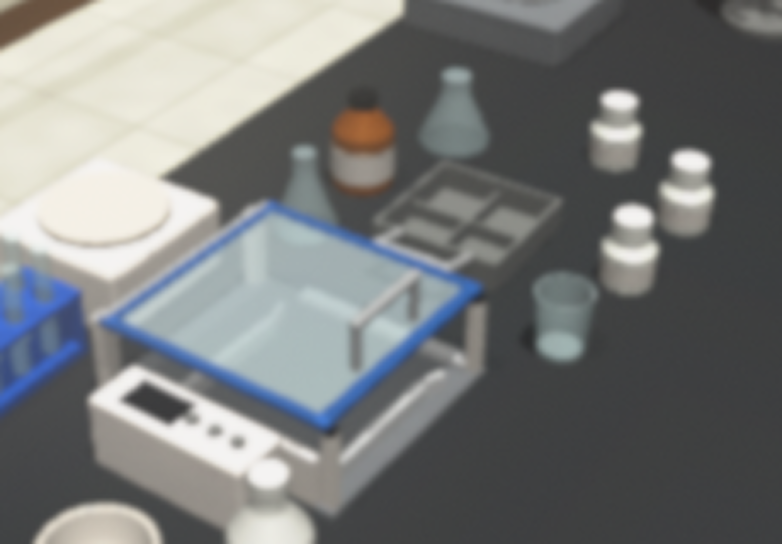

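Run:
```python
from h import *
f=np.load("top0.npy",allow_pickle=True).item(); s=np.load("side0.npy",allow_pickle=True).item()
hsv=cv2.cvtColor(f["color"],cv2.COLOR_BGR2HSV)
T=lambda u,v:(210+u/3,130+v/3)
S=lambda u,v:(220+u/3.4,130+v/3.4)
print("caps")
m=(f["color"].min(2)>225).astype(np.uint8); n,l,st,c=cv2.connectedComponentsWithStats(m)
for i in range(1,n):
    if st[i,4]>40 and 330<c[i][0]<470 and 200<c[i][1]<290: print(c[i],st[i],onz(f,*c[i],80))
print("beaker",onz(f,*T(383,378),40))
for n_,p in (("flaskb?",(414,97)),("amber",(522,87)),("flask",(635,130))): print(n_,onz(f,*T(*p),0), onz(f,*T(*p),50))
# tray
g=f["color"].astype(int); 
roi=np.zeros(m.shape,np.uint8); roi[178:232,330:400]=1
tm=((g.mean(2)>90)&(roi>0)).astype(np.uint8); tm2=cv2.morphologyEx(tm,cv2.MORPH_CLOSE,np.ones((5,5)))
tm3=cv2.morphologyEx(tm2,cv2.MORPH_OPEN,np.ones((13,13)))
cs=max(cv2.findContours(tm3,0,1)[0],key=cv2.contourArea); r=cv2.minAreaRect(cs); print(r)
bx=cv2.boxPoints(r)
for p in bx: print(p,onz(f,*p,36))
print("centre",onz(f,*r[0],36))
for nm,p in (("hnd a",(383,186)),("hnd b",(383,263))): print(nm,onz(f,*T(*p),44))
print("blue corners")
b=((hsv[...,0]>100)&(hsv[...,0]<130)&(hsv[...,1]>150)&(hsv[...,2]>80)).astype(np.uint8); b[:150]=0;b[:,:230]=0;b[250:]=0;b[:,330:]=0
pts=np.argwhere(b)[:,::-1].astype(np.float32); hull=cv2.convexHull(pts); ap=cv2.approxPolyDP(hull,6,True)[:,0]; 
for p in ap: print(p,onz(f,*p,98))
print("bar top-view z148",onz(f,*T(150,297),148),onz(f,*T(241,298),148))
print("bar tri",tri(f,T(150,297),s,S(354,325)),tri(f,T(241,298),s,S(414,278)))
```

```text
caps
[448.90909091 221.56818182] [444 217  11  11  88] [ 558.17793236 -359.17775541   80.        ]
[382.53773585 258.06603774] [378 252  11  13 106] [ 434.97958808 -141.20607437   80.        ]
[424.89361702 259.58510638] [420 254  11  13  94] [ 432.94004177 -278.08648871   80.        ]
beaker [439.51952127   2.20519157  40.        ]
flaskb? [772.7106542  -31.42715614   0.        ] [759.08670592 -28.12220126  50.        ]
amber [ 787.72915279 -159.90812313    0.        ] [ 773.54101723 -151.77663209   50.        ]
flask [ 738.11642709 -293.65368824    0.        ] [ 725.79205098 -280.49789031   50.        ]
((373.0, 204.99998474121094), (43.99999237060547, 43.99999237060547), 90.0)
[351.      182.99998] [689.92073441 -40.16871297  36.        ]
[395.      182.99998] [ 693.1503156  -191.69756512   36.        ]
[395.      226.99998] [ 541.0504026  -190.61299139   36.        ]
[351.      226.99998] [537.93279701 -41.6426251   36.        ]
centre [ 614.86597428 -116.01700295   36.        ]
hnd a [655.90967123   5.57681762  44.        ]
hnd b [567.81025199   4.27322354  44.        ]
blue corners
[318. 164.] [738.21742431  74.02311357  98.        ]
[314. 239.] [490.71652883  81.32808054  98.        ]
[237. 234.] [501.59918509 328.84949555  98.        ]
[243. 161.] [743.08314937 321.89870114  98.        ]
bar top-view z148 [514.79836007 247.69960598 148.        ] [515.72399912 154.0777334  148.        ]
bar tri (array([518.27230982, 250.0577182 , 143.44967923]), np.float64(6.866985059675064)) (array([518.24191842, 155.69838323, 138.26428868]), np.float64(3.6553064570476197))
```

```bash
cat >> h.py <<'E'
YAW=-0.030; B0=np.array([595.5,192.5,0.])
RB=R.from_euler("z",YAW)
def bay(p): return B0+RB.apply(np.array(p,float))
def tobay(p): return RB.inv().apply(np.array(p,float)-B0)
def barpos(t):
    a=t+np.arctan2(50,230); r=np.hypot(230,50)
    return bay([150-r*np.cos(a),8,98+r*np.sin(a)])
E
python3 - <<'E'
from h import *
for th in (YAW,YAW+np.pi):
    q=down(th); print(th)
    for t in (0,.4,.8,1.2,1.4,):
        for dz in (0,80):
            p=barpos(t); p[2]+=dz; j=bot.inverse_kinematics(p,q); print(t,dz,p.round(),None if j is None else np.round(j,2))
    for p in ((565,-360,150),(430,-280,150),(435,-141,150),(650,-80,150),(578,-80,150)):
        for a in (np.pi/4,-np.pi/4):
            j=bot.inverse_kinematics(p,down(th+a)); print(p,a,None if j is None else np.round(j,2))
E
```

```text
-0.03
0 0 [516. 203. 148.] [ 0.32  0.61 -1.07  1.88  0.63  1.03 -1.04]
0 80 [516. 203. 228.] [ 0.35  0.5  -1.09  1.8   0.49  1.14 -0.92]
0.4 0 [553. 202. 234.] [ 0.3   0.53 -1.01  1.71  0.48  1.17 -0.87]
0.4 80 [553. 202. 314.] [ 0.31  0.44 -1.01  1.61  0.38  1.3  -0.79]
0.8 0 [621. 200. 298.] [ 0.2   0.53 -0.87  1.48  0.41  1.32 -0.74]
0.8 80 [621. 200. 378.] [ 0.22  0.5  -0.93  1.36  0.39  1.47 -0.72]
1.2 0 [709. 197. 330.] [ 0.12  0.64 -0.82  1.21  0.46  1.47 -0.67]
1.2 80 [709. 197. 410.] [ 0.11  0.63 -0.87  1.06  0.47  1.63 -0.65]
1.4 0 [756. 196. 333.] [ 0.09  0.73 -0.82  1.06  0.51  1.54 -0.64]
1.4 80 [756. 196. 413.] [ 0.06  0.72 -0.86  0.9   0.53  1.7  -0.61]
(565, -360, 150) 0.7853981633974483 [ 0.86  0.6  -0.52  1.61  0.33  1.02  0.99]
(565, -360, 150) -0.7853981633974483 [ 0.65  0.55 -0.2   1.63  0.13  0.97 -0.42]
(430, -280, 150) 0.7853981633974483 [ 0.94  0.37 -0.55  1.99  0.25  0.85  1.01]
(430, -280, 150) -0.7853981633974483 [ 0.71  0.33 -0.26  2.    0.11  0.83 -0.43]
(435, -141, 150) 0.7853981633974483 [ 0.76  0.29 -0.63  2.1   0.24  0.82  0.74]
(435, -141, 150) -0.7
[... 1168 characters left out ...]
7853981633974483 [ 1.21  0.86 -1.18  1.59  0.83  1.26  2.2 ]
(430, -280, 150) 0.7853981633974483 [ 0.46  0.31  0.04  2.01 -0.02  0.82 -1.87]
(430, -280, 150) -0.7853981633974483 [ 1.37  0.6  -1.17  1.97  0.65  1.03  2.22]
(435, -141, 150) 0.7853981633974483 [ 0.32  0.24 -0.12  2.12  0.04  0.78 -2.2 ]
(435, -141, 150) -0.7853981633974483 [ 1.16  0.48 -1.17  2.08  0.55  0.93  2.01]
(650, -80, 150) 0.7853981633974483 [ 0.1   0.52 -0.06  1.67  0.04  0.95 -2.36]
(650, -80, 150) -0.7853981633974483 [ 0.78  0.84 -1.18  1.63  0.82  1.24  1.75]
(578, -80, 150) 0.7853981633974483 [ 0.15  0.42 -0.11  1.85  0.06  0.88 -2.37]
(578, -80, 150) -0.7853981633974483 [ 0.86  0.73 -1.18  1.81  0.74  1.14  1.75]
```

Run:
```python
from h import *
p=monitor.get_ee_pos(); bot.movel([p[0],p[1],330])
b=barpos(0); bot.goto([b[0],b[1],260],down(YAW)); print(monitor.get_ee_pos(),monitor.get_time_s())
f=grab("wrist"); cv2.imwrite("pics/c_w.png",f["color"]); np.save("w1.npy",f,allow_pickle=True)
print(f["origin"],f["orientation"],proj(f,b))
f=grab("side"); crop(f,220,100,450,290,3.4,"c_s.png")
```

```text
[516.34113927 201.96655507 259.86290112] 4.0167
[517.66181938 270.47534683 402.57409446] [ 0.99174385 -0.01573424 -0.00193188  0.1272511 ] [324.18213232 201.58508551]
```

View pics/c_w.png

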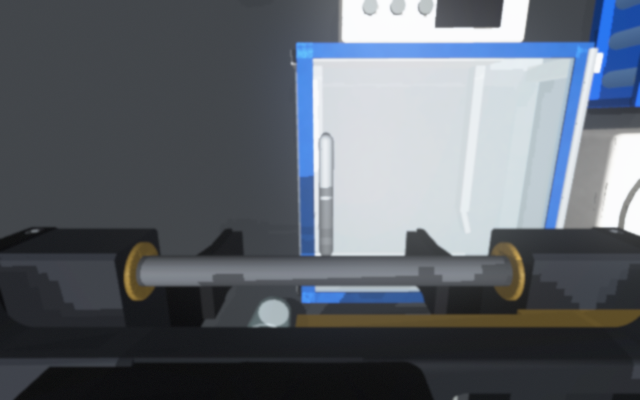

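View pics/c_s.png

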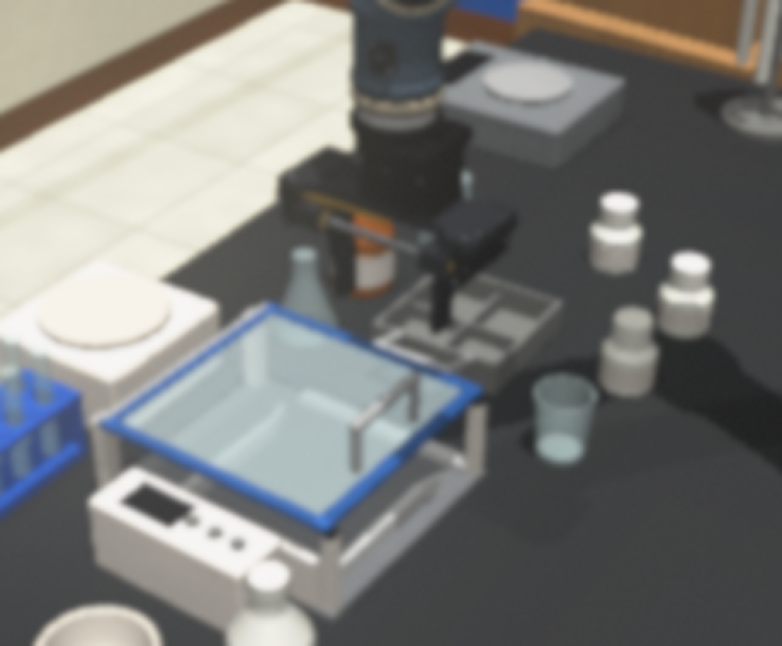

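The wrist view shows the bar as a vertical strip at u≈326 with its far end at v≈134. The prediction was u 324. Cover corners are at (298,45) and (593,45), with the near edge at v≈300.

Run:
```python
from h import *
f=np.load("w1.npy",allow_pickle=True).item()
print("bar far end",tobay(onz(f,326,134,152)), tobay(onz(f,326,250,152)))
im=f["color"]; hsv=cv2.cvtColor(im,cv2.COLOR_BGR2HSV)
b=((hsv[...,0]>95)&(hsv[...,0]<130)&(hsv[...,1]>130)).astype(np.uint8)
L=[(np.argmax(b[v,280:330])+280,v) for v in range(70,165,4)]
W=np.array([onz(f,u,v,98) for u,v in L]); p=np.polyfit(W[:,1],W[:,0],1); print("free edge yaw",-p[0],[tobay(W[0]),tobay(W[-1])])
L=[(u,np.argmax(b[20:80,u])+20) for u in range(320,560,8)]
W=np.array([onz(f,u,v,98) for u,v in L]); p=np.polyfit(W[:,0],W[:,1],1); print("far edge yaw",p[0],[tobay(W[0]),tobay(W[-1])])
L=[(np.max(np.where(b[v,500:600]))+500,v) for v in range(70,220,6)]
W=np.array([onz(f,u,v,98) for u,v in L]); p=np.polyfit(W[:,1],W[:,0],1); print("hinge edge yaw",-p[0],[tobay(W[0]),tobay(W[-1])])
```

```text
bar far end [-78.54341604  62.11211048 152.        ] [-78.55145721 -32.6423795  152.        ]
free edge yaw -0.03327774264421985 [array([-103.68980654,  114.45632172,   98.        ]), array([-103.64419625,   33.35844598,   98.        ])]
far edge yaw -0.02791021740588634 [array([-83.36558755, 136.19862834,  98.        ]), array([116.54861692, 136.65500455,  98.        ])]
hinge edge yaw -0.1550394089066344 [array([147.78167669, 114.03292707,  98.        ]), array([147.74041743, -18.29569517,  98.        ])]
```

```bash
sed -i 's/B0=np.array(.*/B0=np.array([596.8,194.5,0.])/' h.py
python3 - <<'E'
from h import *
q=down(YAW); b=barpos(0); bot.movel([b[0],b[1],b[2]+40],q); print(bot.movel(b,q,v=80,f_stop=8))
fingers.grab(12); print(monitor.get_grip_width(),monitor.get_force(),monitor.get_ee_pos())
for t in (0.1,0.2):
    bot.movel(barpos(t),q,v=60); print(t,monitor.get_grip_width(),np.round(monitor.get_force(),1))
E
```

```text
False
11.675712716880192 [ 2.74535706  0.40721437 -1.54478112] [517.71824025 204.87547956 148.03599158]
0.1 11.635185017866888 [ 3.9  0.4 -2.3]
0.2 11.361557055493773 [ 4.3  1.1 -3.6]
```

Run:
```python
from h import *
q=down(YAW)
for t in np.arange(0.32,1.41,0.12):
    bot.movel(barpos(t),q,v=110)
    print(round(t,2),round(monitor.get_grip_width(),1),np.round(monitor.get_force(),1))
f=grab("side"); crop(f,220,60,450,290,2.5,"d_s.png"); print(monitor.get_time_s(),monitor.get_ee_pos(),barpos(1.4))
```

```text
0.32 11.5 [ 1.5 -0.1 -1.8]
0.44 11.4 [-2.2 -0.8  0.4]
0.56 11.3 [-7.1 -3.2  4.5]
0.68 11.2 [-8.6 -3.4  9. ]
0.8 11.4 [-7.5 -3.3 10. ]
0.92 11.5 [-4.  -3.6  9.1]
1.04 11.6 [-2.3 -1.5  6.4]
1.16 11.7 [-0.5 -1.6  5.8]
1.28 11.9 [-0.6 -0.5  4.8]
1.4 11.4 [ 0.8 -0.3  3. ]
11.8167 [757.20758514 197.84922134 333.01720126] [757.14793202 197.69171974 333.15179504]
```

View pics/d_s.png

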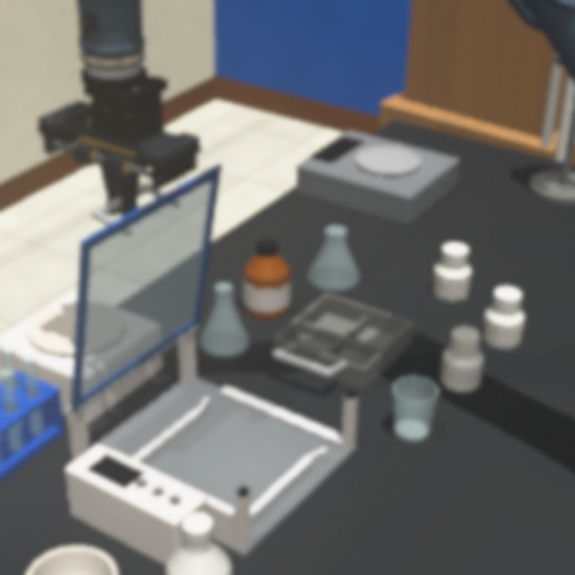

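The cover stands open at about 1.4 rad. Next I'll release the bar, retract upward and re-image.

Run:
```python
from h import *
q=down(YAW)
bot.movel(barpos(1.42),q,v=60)
fingers.gripper_open(); print(np.round(monitor.get_force(),1),monitor.get_grip_width(),monitor.get_ee_pos())
p=np.array(monitor.get_ee_pos()); bot.movel([p[0]+8,p[1],p[2]],q,v=60); bot.movel([p[0]+8,p[1],p[2]+70],q,v=100)
print(np.round(monitor.get_force(),1))
bot.goto([500,-140,330],down(YAW-np.pi/4)); print(monitor.get_time_s())
f=grab("top"); np.save("top1.npy",f,allow_pickle=True); crop(f,210,130,470,280,3,"e_t.png")
f=grab("side"); np.save("side1.npy",f,allow_pickle=True); crop(f,220,80,450,290,2.8,"e_s.png")
```

```text
[ 0.3  0.1 -0.7] 87.42397278390678 [761.91200322 197.43613458 332.85507908]
[ 0.3 -0.   0.2]
16.1917
```

View pics/e_t.png

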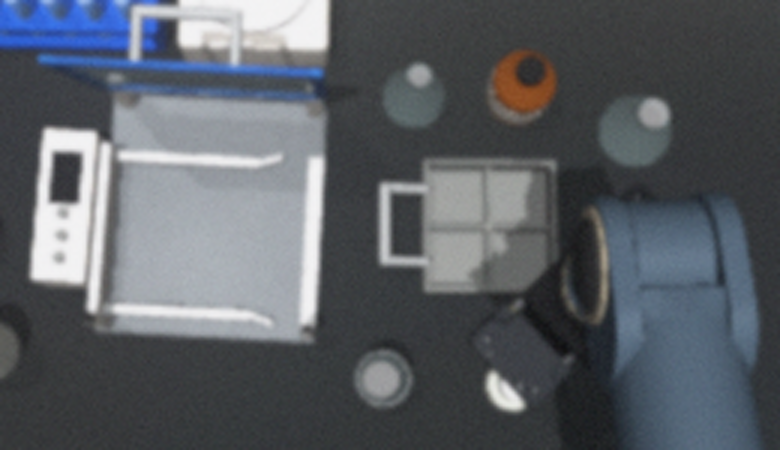

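View pics/e_s.png

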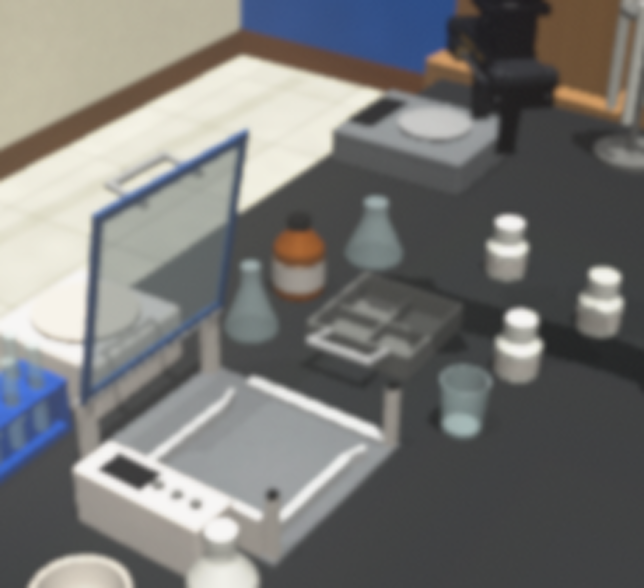

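The cover stays open, with its bar at (185,15) in the top crop. In the side view the middle bottle's cap has moved from (423,176) to (436,178), so a bottle was knocked aside. I'll re-measure it along with the sill and rails.

Run:
```python
from h import *
f=np.load("top1.npy",allow_pickle=True).item()
T=lambda u,v:(210+u/3,130+v/3)
print("sill", [tobay(onz(f,*T(*p),16)).round(1) for p in ((325,158),(304,158),(317,325),(300,325))])
print("railtop far inner/outer",[tobay(onz(f,*T(*p),26)).round(1) for p in ((120,150),(120,161),(250,155),(250,166))])
print("railtop near",[tobay(onz(f,*T(*p),26)).round(1) for p in ((120,304),(120,317),(240,309),(240,321))])
print("endstop",[tobay(onz(f,*T(*p),30)).round(1) for p in ((111,145),(98,312),(88,312))])
print("tray corners",[onz(f,*T(*p),36).round(1) for p in ((423,160),(423,292),(557,292),(557,160))])
for n in ("side0","side1"):
    s=np.load(n+".npy",allow_pickle=True).item()
    m=(s["color"].min(2)>200).astype(np.uint8); k,l,st,c=cv2.connectedComponentsWithStats(m)
    for i in range(1,k):
        if st[i,4]>20 and 385<c[i][0]<450 and 150<c[i][1]<240: print(n,c[i].round(1),st[i],onz(s,*c[i],75).round(1))
```

```text
sill [array([  99.8, -119. ,   16. ]), array([ 98.6, -94.6,  16. ]), array([ -94.8, -120.1,   16. ]), array([ -95.7, -100.7,   16. ])]
railtop far inner/outer [array([ 94.9, 118.1,  26. ]), array([ 82. , 117.1,  26. ]), array([ 96.8, -32.4,  26. ]), array([ 83.8, -33.2,  26. ])]
railtop near [array([-83. , 104.1,  26. ]), array([-97.7, 103. ,  26. ]), array([-81.8, -32.1,  26. ]), array([-95.3, -33. ,  26. ])]
endstop [array([ 99.4, 128.1,  30. ]), array([-93.6, 127.4,  30. ]), array([-94.2, 138.7,  30. ])]
tray corners [array([688.7, -40.2,  36. ]), array([536.8, -41.7,  36. ]), array([ 540. , -192.9,   36. ]), array([ 692., -194.,   36.])]
side0 [401.9 159.3] [398 157   9   5  34] [ 560.6 -362.8   75. ]
side0 [401.3 168.9] [396 168  11   3  29] [ 528.9 -291.5   75. ]
side0 [422.8 177.1] [419 175   9   5  37] [ 435.8 -281.3   75. ]
side0 [422.3 187.3] [416 186  13   4  40] [ 408.2 -213.3   75. ]
side0 [406.  193.4] [401 191  10   6  47] [ 439.  -143.5   75. ]
side0 [405.7 204.2] [399 202  13   5  44] [410.7 -80.9  75. ]
side1 [401.9 159.2] [398 157   9   5  35] [ 561.  -363.2   75. ]
side1 [401.6 169. ] [396 167  12   5  37] [ 527.7 -291.4   75. ]
side1 [435.8 178.1] [432 176   9   5  36] [ 392.8 -301.4   75. ]
side1 [435.7 188.6] [430 187  11   4  29] [ 364.9 -232.8   75. ]
side1 [405.9 193.5] [401 191  10   6  49] [ 439.2 -142.7   75. ]
side1 [405.5 204.2] [399 202  13   6  51] [411.1 -80.5  75. ]
```

```bash
cat >> h.py <<'E'
TC=np.array([614.4,-117.2]); TY=0.015
def pocket(lx,ly):
    c,s=np.cos(TY),np.sin(TY); return TC+[c*lx-s*ly,s*lx+c*ly]
def pick(x,y,a=-np.pi/4):
    q=down(a); bot.goto([x,y,180],q); bot.movel([x,y,110],q,v=150); bot.movel([x,y,67],q,v=100,f_stop=12)
    fingers.grab(20); print("w",monitor.get_grip_width(),np.round(monitor.get_force(),1)); bot.movel([x,y,190],q,v=150)
    print("w",monitor.get_grip_width(),np.round(monitor.get_force(),1),monitor.get_time_s())
def place(x,y,a=-np.pi/4):
    q=down(a); bot.goto([x,y,190],q); bot.movel([x,y,100],q,v=150)
    print(bot.movel([x,y,71.5],q,v=40,f_stop=5),monitor.get_ee_pos()[2]); fingers.gripper_open(); bot.movel([x,y,180],q,v=120)
E
python3 - <<'E'
from h import *
pick(435,-141)
place(*pocket(36.5,36.5)); print(monitor.get_time_s())
bot.goto([430,40,330],down(-np.pi/4))
f=grab("top"); np.save("top2.npy",f,allow_pickle=True); crop(f,210,130,470,280,3,"f_t.png")
E
```

```text
w 39.364268765106935 [-0.2 -0.2  0.1]
w 39.554365971414256 [-0.6  0.2 -0.8] 20.0
True 71.00479569812957
24.4583
```

View pics/f_t.png

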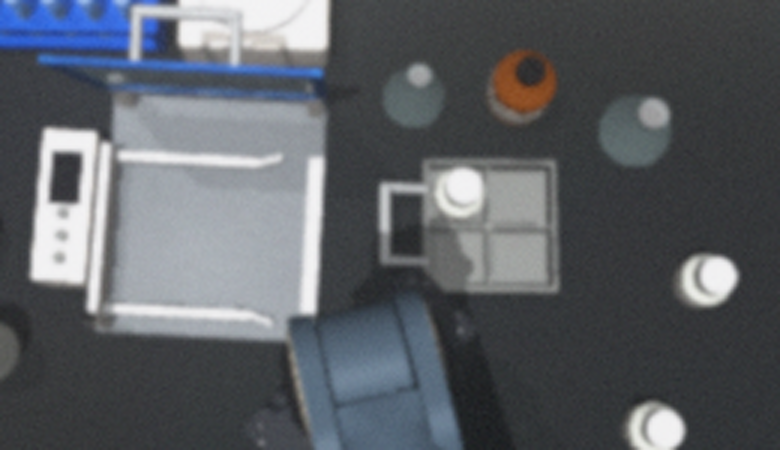

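Bottle 1 stands in the front-far pocket, with its cap at crop (463,188). The knocked bottle is at crop (660,425), so I'll re-measure it before picking.

Run:
```python
from h import *
f=np.load("top2.npy",allow_pickle=True).item()
m=(f["color"].min(2)>225).astype(np.uint8); n,l,st,c=cv2.connectedComponentsWithStats(m)
P=[]
for i in range(1,n):
    if st[i,4]>40 and 340<c[i][0]<470 and 180<c[i][1]<300: print(c[i],st[i],onz(f,*c[i],80)); P.append(onz(f,*c[i],80))
b=[p for p in P if p[0]<450][0]; print(b)
pick(b[0],b[1],-np.pi/4); place(*pocket(-36.5,36.5)); print(monitor.get_time_s())
pick(558.2,-359.2); place(*pocket(-36.5,-36.5)); print(monitor.get_time_s())
bot.goto([430,40,330],down(-np.pi/4))
f=grab("top"); np.save("top3.npy",f,allow_pickle=True); crop(f,210,130,470,280,3,"g_t.png")
f=grab("side"); np.save("side3.npy",f,allow_pickle=True); crop(f,220,80,450,290,2.8,"g_s.png")
```

```text
[364.22580645 191.58064516] [359 187  11  10  93] [652.3150828  -81.00531879  80.        ]
[449.01162791 221.62790698] [444 217  11  11  86] [ 557.98792202 -359.50878233   80.        ]
[431.25531915 272.96808511] [426 267  11  13  94] [ 390.69869479 -297.75978293   80.        ]
[ 390.69869479 -297.75978293   80.        ]
w 39.172923144852966 [-0.2 -0.2  1. ]
w 39.0267898646199 [ 0.9 -0.5 -0.9] 30.0417
True 70.97828900893826
34.7083
w 39.198336153282604 [-0.1  0.2  0.2]
w 39.36702944696391 [ 0.6 -0.6 -1.6] 38.8
True 70.90522295477948
43.2
```

View pics/g_t.png

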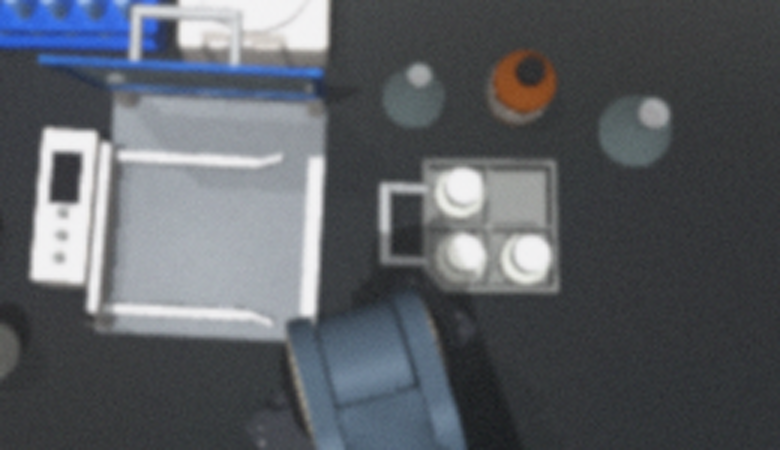

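View pics/g_s.png

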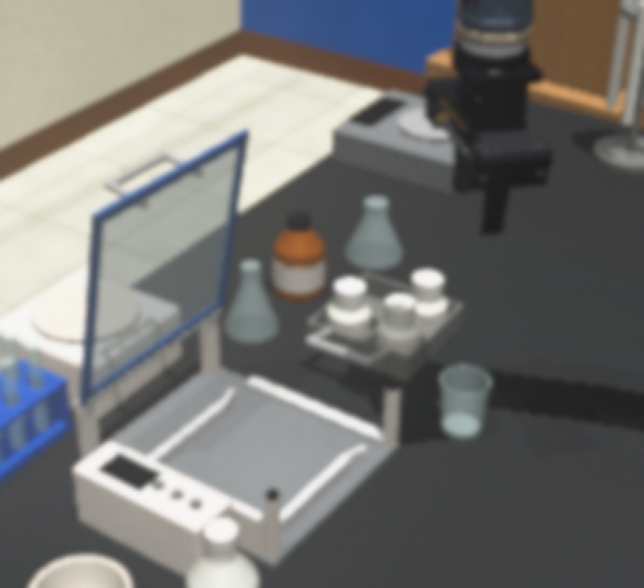

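All three bottles are upright in the tray and it hasn't shifted, corners still at crop (423–557,160–292). I'll grip the tray handle now.

```bash
cat >> h.py <<'E'
def hpos(trail_xy, yaw, phi):
    """world handle point; trail_xy world xy of trail mid, yaw of tray, phi pitch lead up"""
    r=196*np.cos(phi)-44*np.sin(phi); z=196*np.sin(phi)+44*np.cos(phi)
    d=np.array([-np.sin(yaw),np.cos(yaw)]); return np.array([*(np.array(trail_xy)+r*d),z])
E
python3 - <<'E'
from h import *
print(tobay([*TC,0]))
for s in (1,-1):
  for yaw,p in ((TY,(612,24,53)),(TY,(612,24,180)),(YAW,bay([0,-60,100])),(YAW,bay([0,-60,150]))):
    j=bot.inverse_kinematics(p,down(yaw+s*np.pi/2)); print(s,p,None if j is None else np.round(j,2))
E
```

```text
[  26.94167801 -311.03182472    0.        ]
1 (612, 24, 53) [ 0.7   1.08 -1.35  1.8   1.12  1.28  0.62]
1 (612, 24, 180) [ 0.73  0.87 -1.38  1.71  0.88  1.33  0.76]
1 [595.00026999 134.52699798 100.        ] [ 0.53  1.   -1.37  1.78  1.03  1.29  0.44]
1 [595.00026999 134.52699798 150.        ] [ 0.54  0.91 -1.37  1.74  0.93  1.31  0.5 ]
-1 (612, 24, 53) [ 0.46  0.74 -0.82  1.81  0.68  0.9  -2.23]
-1 (612, 24, 180) [ 0.55  0.61 -0.94  1.72  0.54  1.1  -2.12]
-1 [595.00026999 134.52699798 100.        ] [ 0.29  0.67 -0.83  1.79  0.6   0.96 -2.4 ]
-1 [595.00026999 134.52699798 150.        ] [ 0.33  0.62 -0.89  1.75  0.55  1.04 -2.36]
```

Run:
```python
from h import *
q=down(TY-np.pi/2)
hx,hy=612.2,4.0
bot.goto([hx,hy+20,200],q); bot.movel([hx,hy+20,100],q,v=150)
print(bot.movel([hx,hy+20,53],q,v=60,f_stop=6),monitor.get_ee_pos(),np.round(monitor.get_force(),1))
fingers.grab(30); print(monitor.get_grip_width(),np.round(monitor.get_force(),1))
f=grab("side"); np.save("side4.npy",f,allow_pickle=True); crop(f,280,130,410,230,5,"i_s.png"); print(monitor.get_time_s())
f=grab("top"); crop(f,210,130,470,280,3,"i_t.png")
```

```text
False [612.48360495  24.22909788  53.29534924] [-0.1 -0.1 -0. ]
10.983182475185588 [-0.2 -4.2  1.9]
48.3917
```

View pics/i_s.png

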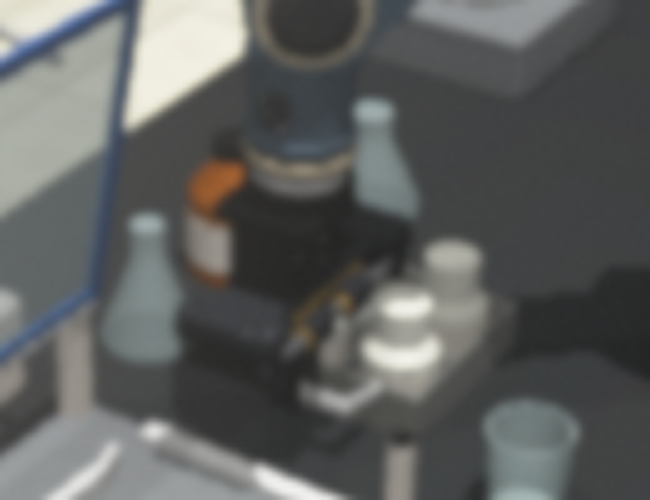

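View pics/i_t.png

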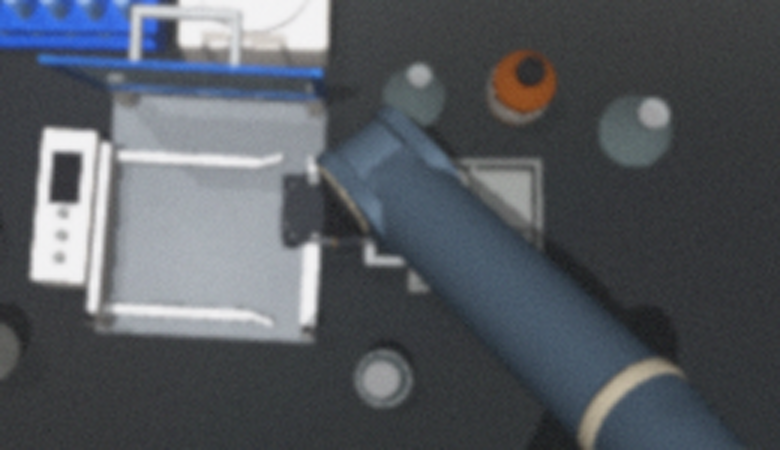

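```bash
cat >> h.py <<'E'
OFF=np.array([0,0,9.2])
def hgo(tr,yaw,phi,v=60):
    bot.movel(hpos(tr,yaw,phi)+OFF,down(yaw-np.pi/2),v=v)
    print(np.round(monitor.get_ee_pos(),1),round(monitor.get_grip_width(),1),np.round(monitor.get_force(),1))
E
python3 - <<'E'
from h import *
tr0=np.array([615.3,-171.8])
for ph in (.07,.14,.19): hgo(tr0,TY,ph,40)
tgt=bay([0,-250,0])[:2]; print(tr0,tgt)
for k in (.25,.5,.75,.93):
    hgo(tr0+k*(tgt-tr0),TY+(YAW-TY)*min(1,k*1.2),.19,60)
f=grab("side"); np.save("side5.npy",f,allow_pickle=True); crop(f,260,130,410,240,4.5,"j_s.png"); print(monitor.get_time_s())
f=grab("top"); crop(f,210,130,470,280,3,"j_t.png")
E
```

```text
[612.4  21.8  67. ] 10.9 [-0.1  0.2 -2.5]
[612.8  16.3  80.6] 11.3 [-0.3  2.  -2.4]
[612.8  12.   89.8] 11.3 [ 0.7  1.1 -2.5]
[ 615.3 -171.8] [589.30112495 -55.38750844]
[608.7  43.3  89.9] 11.0 [ 0.   1.6 -2.1]
[604.6  72.2  89.9] 10.9 [ 0.   1.9 -2.2]
[600.6 101.3  89.9] 10.8 [-0.4  2.5 -2.1]
[596.6 122.3  89.8] 10.9 [ 0.6  2.1 -3.1]
52.3333
```

View pics/j_s.png

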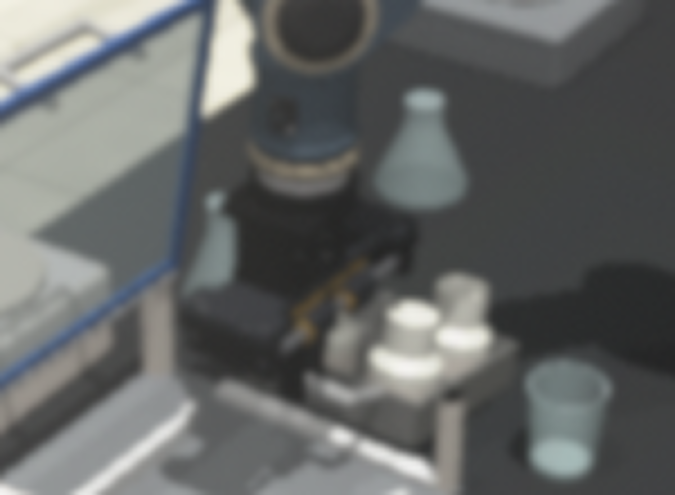

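View pics/j_t.png

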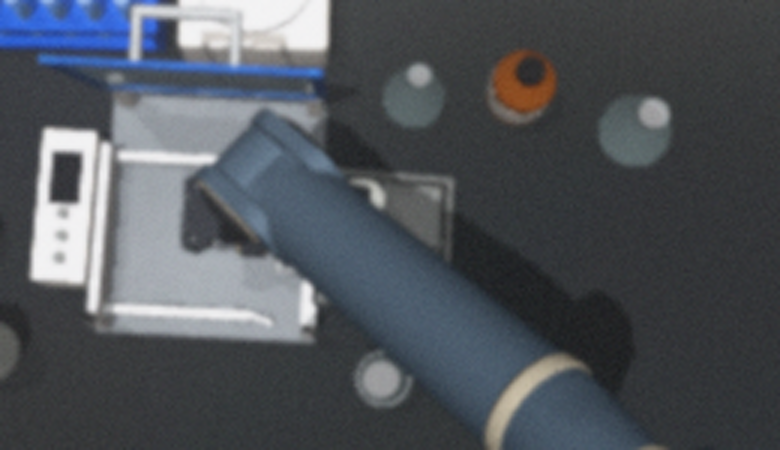

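Run:
```python
from h import *
tgt=bay([0,-246,0])[:2]
hgo(tgt,YAW,.19,50); hgo(tgt,YAW,.145,30); hgo(tgt,YAW,.12,20)
fingers.gripper_open(); print(np.round(monitor.get_force(),1))
p=np.array(monitor.get_ee_pos()); bot.movel([p[0],p[1],p[2]+90],v=100); print(np.round(monitor.get_force(),1))
bot.goto([450,-150,330],down(-np.pi/2)); bot.sleep(.2)
f=grab("side"); np.save("side6.npy",f,allow_pickle=True); crop(f,220,100,410,260,4,"k_s.png"); print(monitor.get_time_s())
f=grab("top"); np.save("top6.npy",f,allow_pickle=True); crop(f,210,130,470,280,3,"k_t.png")
```

```text
[594.7 133.6  89.5] 11.1 [-0.6  1.  -2.8]
[595.2 136.6  81.1] 10.8 [ 0.5  2.3 -1.2]
[595.4 138.1  77. ] 10.8 [-1.2  1.3  4.3]
[ 0.4 -0.   0.2]
[ 0.3 -1.  -0.5]
57.675
```

View pics/k_s.png

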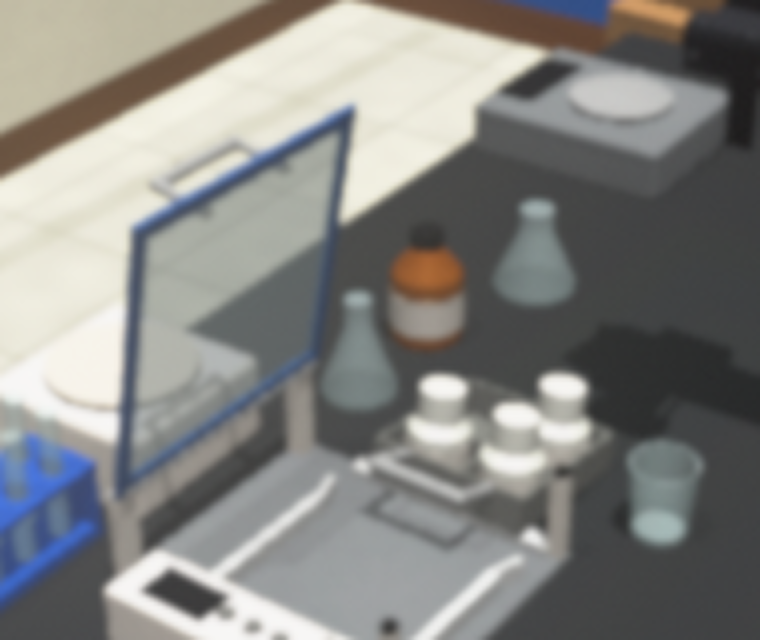

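View pics/k_t.png

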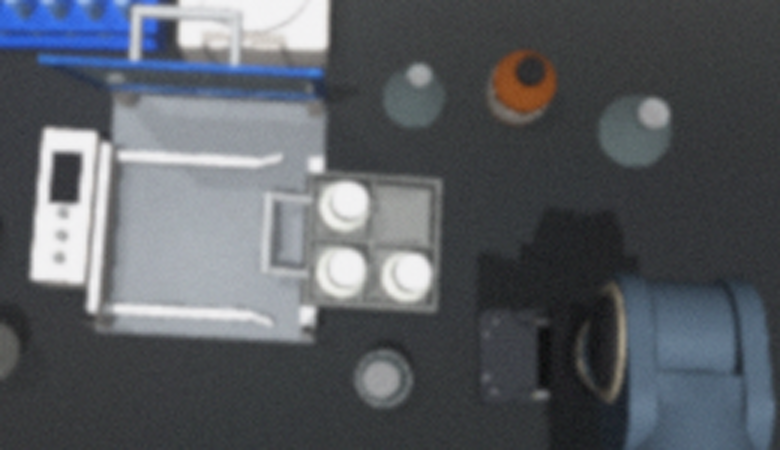

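The tray's lead rests on the sill and the bottles are upright. Tray corners in the top crop are (309,173), (441,179), (437,311) and (302,304). I'll check alignment in the bay frame.

Run:
```python
from h import *
f=np.load("top6.npy",allow_pickle=True).item()
T=lambda u,v:(210+u/3,130+v/3)
for p,z in (((309,172),54),((302,305),54),((441,178),36),((437,312),36),((264,193),67),((262,273),67)): print(p,tobay(onz(f,*T(*p),z)).round(1))
for tl in (0.35,0.5):
    for a in (0,np.pi):
        q0=R.from_quat(down(YAW+a)); ax=RB.apply([1,0,0])
        q=(R.from_rotvec(ax*tl)*q0); print(tl,a,q.as_matrix()[:,0].round(2))
        for y in (-275,-180,-90):
            for z in (45,120):
                j=bot.inverse_kinematics(bay([0,y,z]),q.as_quat()); print(y,z,None if j is None else np.round(j,2))
```

```text
(309, 172) [  74.6 -102.5   54. ]
(302, 305) [ -76.  -102.9   54. ]
(441, 178) [  79.  -253.2   36. ]
(437, 312) [ -74.6 -254.5   36. ]
(264, 193) [ 45.6 -54.2  67. ]
(262, 273) [-44.  -57.3  67. ]
0.35 0 [ 0.01  0.34 -0.94]
-275 45 [ 0.98  0.98 -1.16  1.81  0.67  0.93 -0.41]
-275 120 [ 1.02  0.9  -1.25  1.77  0.58  1.04 -0.39]
-180 45 [ 0.82  0.93 -1.11  1.85  0.63  0.83 -0.54]
-180 120 [ 0.86  0.84 -1.2   1.81  0.54  0.94 -0.5 ]
-90 45 [ 0.63  0.88 -1.04  1.86  0.59  0.74 -0.64]
-90 120 [ 0.68  0.79 -1.12  1.82  0.48  0.85 -0.59]
0.35 3.141592653589793 [ 0.01  0.34 -0.94]
-275 45 [ 0.27  0.62 -0.05  1.85 -0.45  0.8  -2.61]
-275 120 [ 0.13  0.52  0.14  1.82 -0.51  0.95 -2.59]
-180 45 [-0.03  0.6   0.14  1.9  -0.64  0.77 -2.59]
-180 120 [-0.17  0.51  0.33  1.87 -0.65  0.93 -2.61]
-90 45 [-0.32  0.62  0.33  1.92 -0.81  0.78 -2.59]
-90 120 [-0.46  0.53  0.52  1.89 -0.79  0.94 -2.64]
0.5 0 [ 0.01  0.48 -0.88]
-275 45 [ 1.03  1.04 -1.18  1.78  0.54  0.92 -0.27]
-275 120 [ 1.07  0.97 -1.27  1.75  0.48  1.02 -0.28]
-180 45 [ 0.87  0.97 -1.11  1.84  0.48  0.78 -0.36]
-180 120 [ 0.93  0.9  -1.21  1.81  0.42  0.89 -0.37]
-90 45 [ 0.69  0.9  -1.02  1.87  0.39  0.66 -0.42]
-90 120 [ 0.74  0.81 -1.11  1.84  0.31  0.78 -0.41]
0.5 3.141592653589793 [ 0.01  0.48 -0.88]
-275 45 [ 0.47  0.67 -0.24  1.82 -0.46  0.84 -2.56]
-275 120 [ 0.47  0.57 -0.24  1.79 -0.44  0.97 -2.63]
-180 45 [ 0.32  0.65 -0.24  1.88 -0.53  0.76 -2.63]
-180 120 [ 0.18  0.53 -0.05  1.85 -0.61  0.92 -2.62]
-90 45 [ 0.03  0.62 -0.05  1.91 -0.74  0.74 -2.59]
-90 120 [-0.11  0.51  0.14  1.89 -0.76  0.9  -2.63]
```

```bash
cat >> h.py <<'E'
QP=(R.from_rotvec(RB.apply([1,0,0])*0.5)*R.from_quat(down(YAW))).as_quat()
def push(y,x=0,v=50,fs=15):
    s=bot.movel(bay([x,y,42]),QP,v=v,f_stop=fs); print(s,tobay(monitor.get_ee_pos()).round(1),np.round(monitor.get_force(),1)); return s
E
python3 - <<'E'
from h import *
fingers.grab(10)
bot.goto(bay([0,-310,200]),QP); bot.movel(bay([0,-305,42]),QP,v=120,f_stop=8)
push(-262)
for y in (-240,-220,-200,-180): 
    if push(y): break
f=grab("side"); np.save("side7.npy",f,allow_pickle=True); crop(f,220,100,410,260,4,"l_s.png"); print(monitor.get_time_s())
f=grab("top"); np.save("top7.npy",f,allow_pickle=True); crop(f,210,130,470,280,3,"l_t.png")
E
```

```text
False [   0.5 -263.    42. ] [-0.6 -5.   2.5]
False [-1.000e-01 -2.398e+02  4.190e+01] [ 0.7 -3.3 -0.2]
False [  -0.  -220.1   41.9] [ 1.1 -3.4  0.5]
False [   0.5 -200.8   42.2] [-0.2 -5.8  3.6]
False [  -0.4 -178.9   42.2] [-0.6 -0.3  0.5]
65.2167
```

View pics/l_s.png

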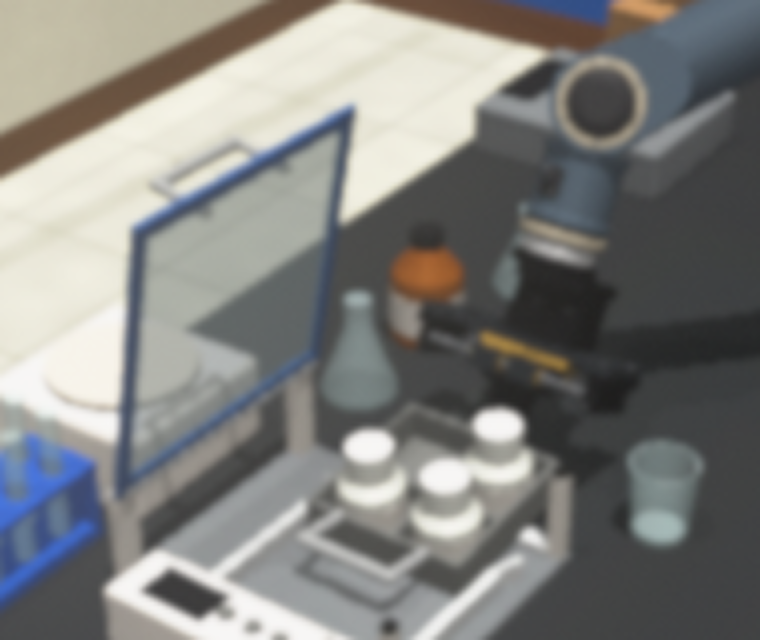

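View pics/l_t.png

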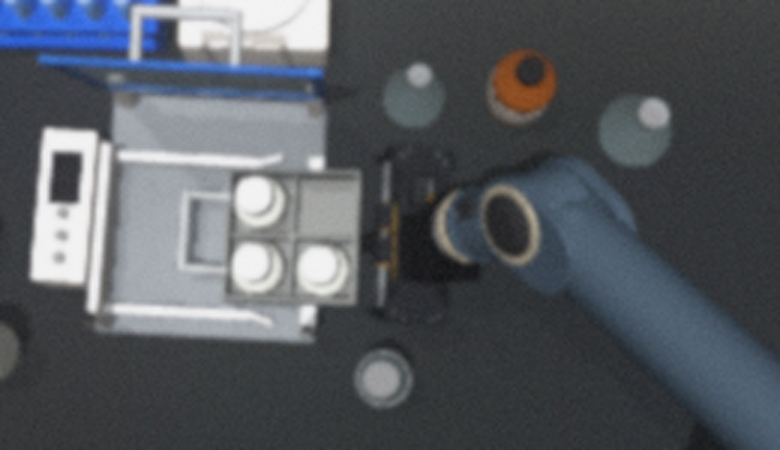

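The tray has tipped forward over the sill as expected and is still aligned between the rails. I'll keep pushing.

Run:
```python
from h import *
for y in (-165,-150,-135,-120,-110,-104): 
    if push(y): break
bot.sleep(.3)
f=grab("side"); np.save("side8.npy",f,allow_pickle=True); crop(f,220,100,410,260,4,"m_s.png"); print(monitor.get_time_s())
f=grab("top"); np.save("top8.npy",f,allow_pickle=True); crop(f,210,130,470,280,3,"m_t.png")
```

```text
False [  -0.3 -164.1   42.2] [-0.7  0.2  0.1]
False [-1.000e-01 -1.493e+02  4.220e+01] [-0.3  0.8 -0.1]
False [-1.000e-01 -1.344e+02  4.220e+01] [-0.2 -0.2 -0.2]
False [-1.000e-01 -1.194e+02  4.210e+01] [ 0.   1.3 -0.6]
False [ 1.000e-01 -1.096e+02  4.220e+01] [-0.1 -1.2 -0. ]
False [   0.2 -104.    42. ] [ 0.4 -1.5 -0.5]
68.0333
```

View pics/m_s.png

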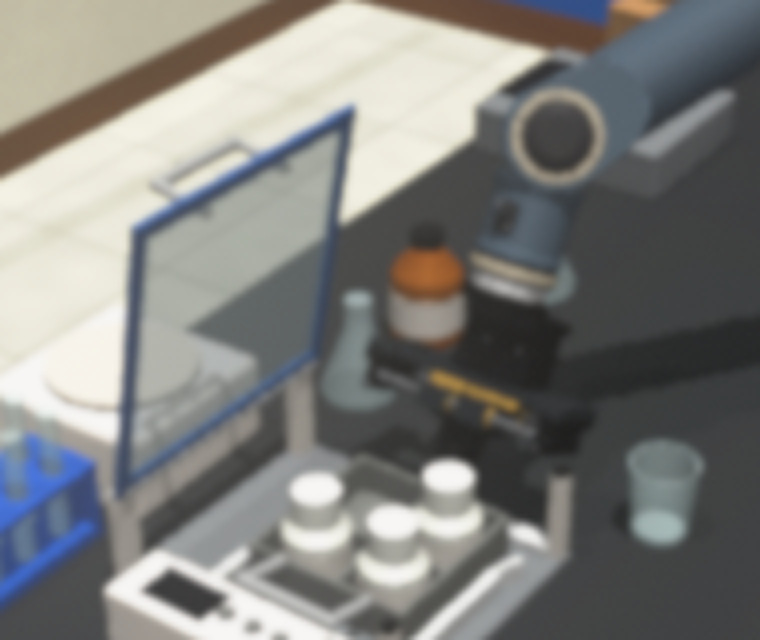

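View pics/m_t.png

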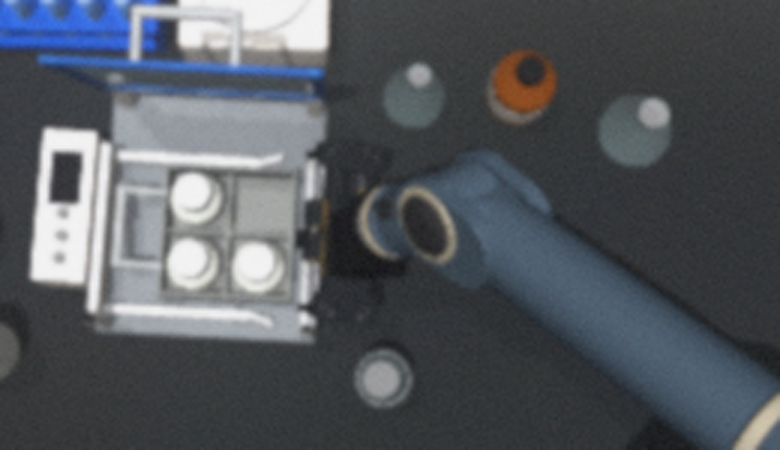

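The tray looks seated behind the sill. I'll retract to check that.

Run:
```python
from h import *
bot.movel(bay([0,-150,42]),QP,v=100); bot.movel(bay([0,-230,220]),QP,v=200)
bot.goto([450,-150,380],down(-np.pi/4)); bot.sleep(.2)
f=grab("side"); np.save("side9.npy",f,allow_pickle=True); crop(f,220,100,410,260,4,"n_s.png"); print(monitor.get_time_s())
f=grab("top"); np.save("top9.npy",f,allow_pickle=True); crop(f,210,130,340,260,6,"n_t.png")
```

```text
71.025
```

View pics/n_s.png

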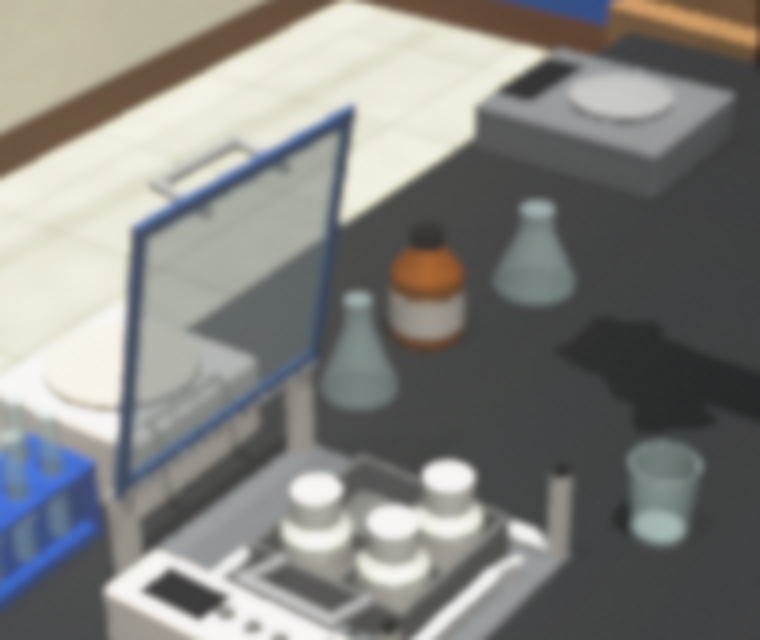

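View pics/n_t.png

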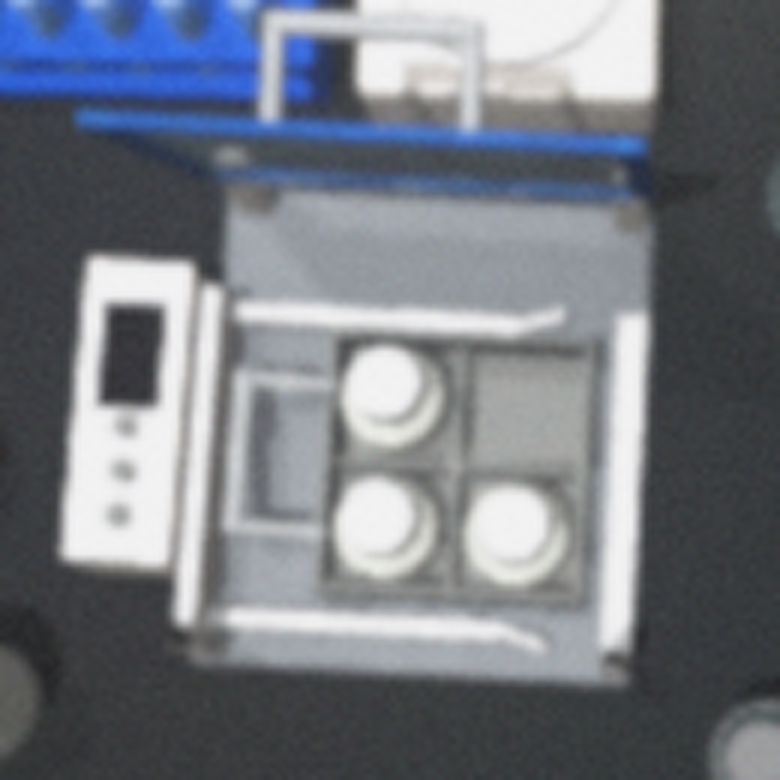

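Run:
```python
from h import *
f=np.load("top9.npy",allow_pickle=True).item()
T=lambda u,v:(210+u/6,130+v/6)
for p,z in (((336,336),44),((324,592),44),((594,344),44),((582,606),44),((240,448),52),((646,318),16),((630,658),16),((612,312),16),((600,645),16)): print(p,tobay(onz(f,*T(*p),z)).round(1))
a,b=(272,25),(478,32)
print("cover bar at z330:",[tobay(onz(f,*T(*p),330)).round(1) for p in (a,b)], tobay(barpos(1.39)))
```

```text
(336, 336) [73.  58.3 44. ]
(324, 592) [-73.1  54.5  44. ]
(594, 344) [ 75.9 -88.6  44. ]
(582, 606) [-73.6 -90.2  44. ]
(240, 448) [  4.7 106.2  52. ]
(646, 318) [  98.5 -116.8   16. ]
(630, 658) [ -99.4 -118.    16. ]
(612, 312) [101.1 -96.8  16. ]
(600, 645) [ -92.9 -100.6   16. ]
cover bar at z330: [array([157.6,  52.6, 330. ]), array([159.2, -40.5, 330. ])] [157.82805588   8.         333.24183629]
```

Tray trail is at about bay y −88, x within 1 mm, which puts it behind the sill. The cover bar measures bay x 158, so the angle is about 1.4. Next is closing the cover, starting with regripping the bar.

Run:
```python
from h import *
q=down(YAW)
fingers.gripper_open()
p=monitor.get_ee_pos(); bot.movel([p[0],p[1],440])
c=barpos(1.39)+RB.apply([12,0,0])
bot.goto([c[0],c[1],435],q); bot.movel([c[0],c[1],380],q,v=100)
print(bot.movel([c[0],c[1],333],q,v=50,f_stop=6),monitor.get_ee_pos(),np.round(monitor.get_force(),1))
f=grab("side"); crop(f,220,60,410,220,4,"o_s.png"); print(monitor.get_time_s())
```

```text
False [766.8294683  197.57674644 333.4927673 ] [-0.1  0.3  0.1]
76.7
```

View pics/o_s.png

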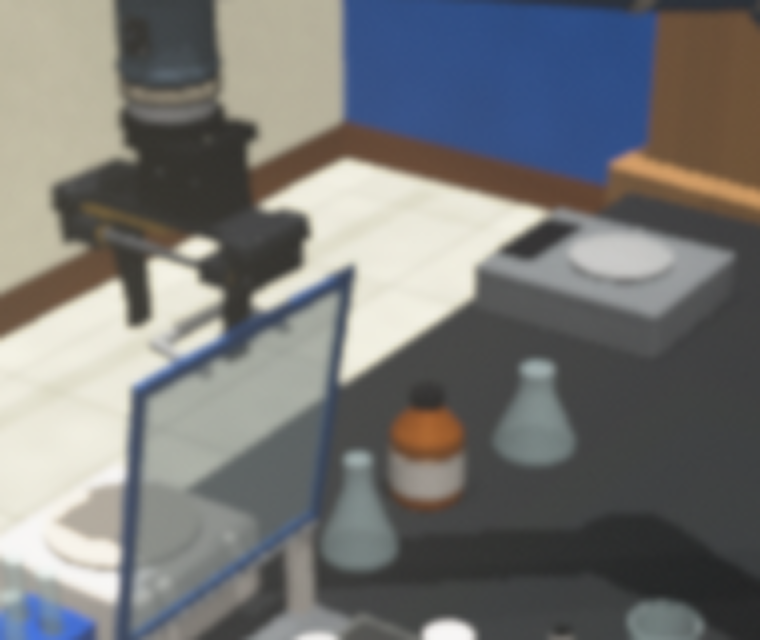

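Run:
```python
from h import *
q=down(YAW)
fingers.grab(15); print(monitor.get_grip_width(),np.round(monitor.get_force(),1))
for t in list(np.arange(1.4,0.15,-0.1)):
    bot.movel(barpos(t),q,v=90); print(round(t,2),round(monitor.get_grip_width(),1),np.round(monitor.get_force(),1))
for t in (.15,.1,.06,.03,0.0):
    bot.movel(barpos(t),q,v=25); print(round(t,2),round(monitor.get_grip_width(),1),np.round(monitor.get_force(),1))
f=grab("side"); crop(f,220,100,410,260,4,"p_s.png"); print(monitor.get_time_s(),monitor.get_ee_pos())
```

```text
11.650882761343881 [-1.7 -0.7 -1.3]
1.4 11.4 [-1.  -0.1  0.1]
1.3 11.4 [-1.1  0.3 -0.5]
1.2 11.5 [-2.   0.6  1.1]
1.1 11.5 [-1.3  0.3  1. ]
1.0 11.4 [-2.   1.1  1.4]
0.9 11.1 [-1.1  1.6 -0.7]
0.8 11.3 [-1.2  2.4 -1.9]
0.7 11.3 [-0.8  2.9 -2.2]
0.6 11.5 [ 0.5  3.5 -3.6]
0.5 11.2 [-0.1  4.2 -4.3]
0.4 11.3 [ 0.9  4.4 -3.5]
0.3 11.8 [ 1.3  4.2 -5. ]
0.2 11.5 [ 2.3  3.6 -4. ]
0.15 11.4 [ 3.5  5.4 -3.5]
0.1 11.5 [ 3.7  3.6 -3.4]
0.06 11.5 [ 4.4  3.4 -3.6]
0.03 11.5 [ 3.9  3.8 -3. ]
0.0 11.6 [ 4.  -0.7  9.3]
85.7333 [517.6836271  204.91537594 149.36436658]
```

View pics/p_s.png

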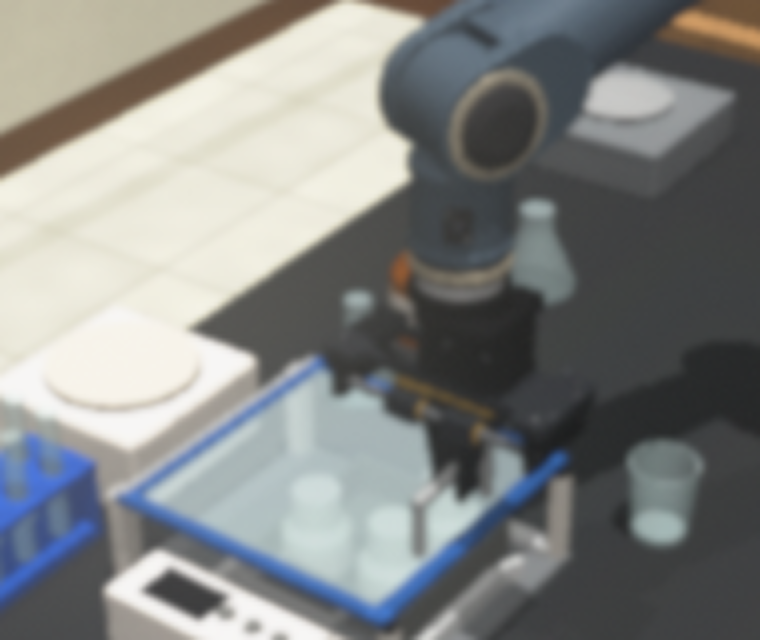

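Run:
```python
from h import *
q=down(YAW)
fingers.gripper_open(); bot.sleep(.2); p=monitor.get_ee_pos(); bot.movel([p[0],p[1],300],q,v=100)
bot.goto([450,-250,350],down(-np.pi/4)); bot.sleep(.3)
f=grab("side"); crop(f,220,100,450,290,3.2,"q_s.png"); print(monitor.get_time_s(),np.round(monitor.get_force(),1))
f=grab("top"); crop(f,210,130,470,280,3,"q_t.png"); np.save("top10.npy",f,allow_pickle=True)
```

```text
91.025 [-0.8  0.6  0.9]
```

View pics/q_s.png

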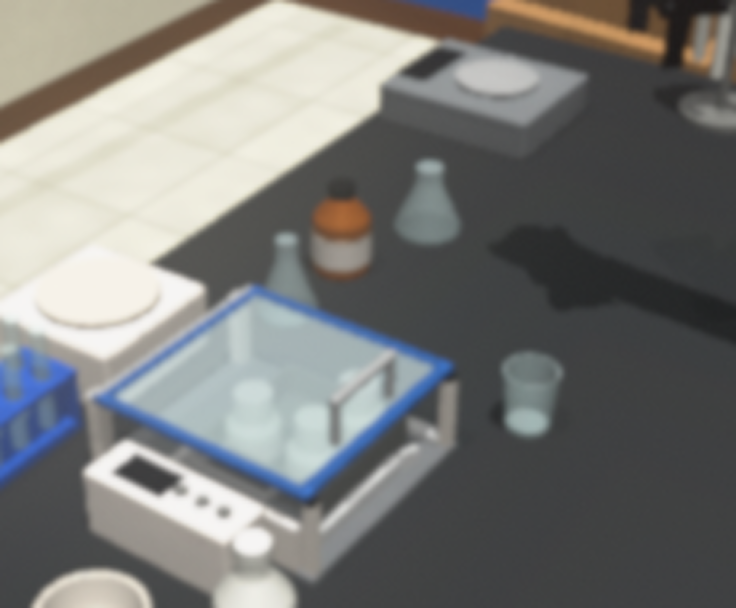

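View pics/q_t.png

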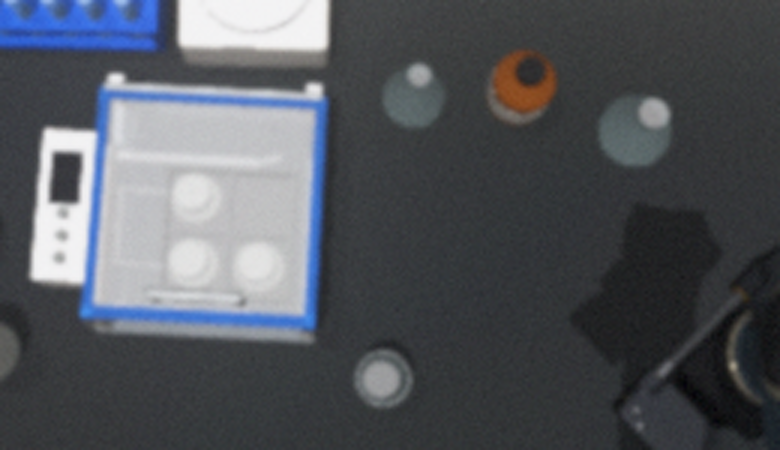

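The cover outline and bar match the first picture (bar at crop 147–243, 298). The three bottles stand under it, and the other vessels haven't moved.

```bash
python3 -c "
from cell import bot
bot.sign_off()"
```

```text
the job is handed in; nothing more can be done
```

The job is done and handed in at about 91 s of the 210 s allowed. I opened the cover and stood the three bottles present in the tray; one had been knocked about 5 cm aside, so I re-measured it first. Then I lifted the tray's leading edge onto the sill, let go, pushed the tray into the bay and lowered the cover slowly onto its stop.

What the last checks showed:
- **Tray:** images taken before I closed the cover put its rear edge at about bay y −88 mm (allowed −100 to −70). It sat within a few millimetres of the lane's middle and looked flat, though I did not measure the edge heights.
- **Cover:** its picture matches the one from the start, when it was shut. The force reversed from about −3 N to +9 N as it reached the stop.
- **Bottles and bystanders:** all three bottles stand upright under the cover. In the final picture the beaker, flasks and amber bottle are where they were at the start; the wash bottle and mortar are only partly in that view and show no sign of having moved.
- **Robot:** the gripper is clear of everything.

No check failed. The sill measured 1.5 to 2 mm off its nominal position, in line with the camera calibration. The hand-in gave no verdict.

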